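# Set the dough roller's scraper with the star wheel adjuster

### The arm

A 6-joint arm with a two-finger parallel gripper is mounted at the origin on a cart in front of the work surface, level with it; the furniture and walls round the work are solid. World frame = base frame: x ahead of the robot, y to its left, z up, the work surface at z = 0. Lengths are in mm, angles in rad, forces in N, time in s.
With the tool pointing down it reaches from about 400 to 925 mm from the base axis. Payload 12.5 kg.
Tool frame: the origin (TCP) lies midway between the tips of the shut fingers; the grasp point (between the pads) lies 19 mm behind it (env.pinch_z is the z of the grasp point in the tool frame, in mm); z points along the fingers, y is the line along which they close (so a half turn about z gives the same grasp; the last joint's range is limited). The gripper opens to 95 mm and grips with 3 to 60 N. Pads are 20 mm wide; open, the fingers measure 119 mm over their backs; the gripper's body (75 mm by 180 mm) begins 59 mm behind the grasp point.
Start: joints at [1.118, 0.491, 1.559, -0, 1.092, -0.106], TCP at [212.416, 587.817, 191.861] pointing down, gripper open.
Joint ranges: [-3.1, 3.1], [-0.84, 2.19], [0.05, 2.79], [-1.13, 4.28], [0.06, 2.93], [-2.69, 2.69]. Speed limits (rad/s): [2.22, 2.22, 2.79, 3.14, 3.14, 3.14].

### API

Orientations are given as [roll, pitch, yaw] about the fixed x, y, z axes, in that order (R = Rz(yaw) Ry(pitch) Rx(roll)).
In Python, from cell import env, eyes gives the robot as it stands.
- The arm moves only by the shell command python3 -m inch 'ROWS'. ROWS is JSON, a list of rows, each a list of 3 entries, a list of its own where there are three numbers: the shift along the tool's x, y, z in units of 60 mm (1.0 is 60 mm), then the turn about the tool's z in units of 5 degrees (1.0 is 5 degrees), then the closure, from -1 (fully open) to 1 (shut). In form: [[[tx, ty, tz], turn, claw], ...]. A call has exactly 10 rows; each row shifts and turns the commanded pose from where the row before left it, along the tool's axes as they then stand; what a row does not reach is not made up. A row lasts 1/8 s, in which the tool goes at most 62.5 mm and 10.7 degrees, less where a joint would pass 70% of its speed; a pose out of reach is approached as far as the arm can. A call is refused whole if a number of a shift passes 1 or a number of a turn 1, either way. A call with a gripper value outside its range is refused whole. The fingers move at their own pace and stop on an object; the grip force is fixed at half the most. Time passes only in rows, so rows that do not move let the fingers close, or fill a call up. It gives the time, the measured TCP pose, the force, the opening and the grip force at its end, in the units of the state.
- env.state(): the state, without advancing time (a new reading comes with each control period).
- eyes.read_camera(name): name is "scene" or "top" or "wrist"; returns a dict with "pixels" (400x640x3 uint8, red, green, blue), "fx", "fy", "cx", "cy" (pixels), "distortion" ([k1, k2, p1, p2, k3] as OpenCV has them; the pictures are not rectified), "extrinsics" (4x4, takes a point from world to camera coordinates). Camera axes: x right, y down, z forward; pixel columns grow to the right and rows downward; lengths in mm; the calibration is good to about 2 mm. A picture is of the moment at which its call begins. There is no depth.
- env.job_done(): hands the job in; it is judged then, once.
Trained networks look in a picture, given as the dict that the camera call returned (one of the last four; its "shot" number tells which), for a name from the list of things; names that differ only in an ending like _2 or _b are one class to them, and where a whole thing is asked for, a point or a joint stands for the part that bears it (a point fixed in the world has none). Each returns a list of dicts, best first, with "score" (0 to 1); they miss things now and then, are a little off and sometimes report something else, mostly with a low value. They report only what shows in the picture. A call takes as long as a camera call.
- eyes.boxes_of(name, picture): "centre" ([row, column] in pixels, amid what is visible of it).
- eyes.cut_out(name, picture): "mask" (400x640 bool, what is visible of it) and "centre" ([row, column] in pixels, amid what is visible of it).
- eyes.spot_point(name, picture): "centre" ([row, column] in pixels: a listed point, or the origin of a listed thing).
The state is a dict: "t": time; "joints": joint angles; "qvel": joint speeds; "tau": joint torques, N m; "eef_pos": TCP position; "tcp_rot": TCP orientation; "ft_force": force on the tool from outside, world axes, zero at the start; "moment": the same for the moment, N m; "opening": opening from 0.0 (shut) to 1.0 (fully open); "grip_force": force on a finger pad.
Only numpy, scipy, OpenCV 4.12 (cv2) and the standard library are available. Lean on these libraries where they do the work, as an engineer would, in place of code of your own. Each camera call takes 0.05 s, during which the arm holds its last target. There are 200 camera calls.

### The job

Set the scraper of the dough roller: take the red-handled adjusting spoon out of its wooden block and, working through the slot in the adjuster cover, turn the star wheel tooth by tooth (top of the wheel to the right, seen from the front of the machine) until you feel the scraper come up hard against the drum; then turn the wheel back one tooth so that the drum runs free, and put the spoon back in its block, all the way down. Work gently: never press on the machine with more than about 1.5 kg, touch it with nothing but the spoon, and leave the other things on the worktop alone.

Things in the scene. Friction and masses are not known exactly. Their poses are not given: they have to be found in the camera images.
- dough_roller: Hand-cranked dough roller, fixed: white bed 292 x 214 mm; at its front a white adjuster case 78 x 124 mm under a flat steel cover, top 98 mm above the worktop; behind it a steel drum between two aluminium cheeks 116 mm high, crank on the right. Origin on the worktop under the machine; x from its front to its back (adjuster to drum), y to its left, z up.
- slot (a point): Centre of the access slot, at the upper face of the cover, 98 mm up. The slot runs through the 4 mm cover: 41 mm long along the machine's y, 16 mm wide along its x. Its ends stop the 4 mm blade 18.5 mm from the centre. One stroke turns the wheel one tooth; for the next, lift the tip to 7 mm below the cover's face, go back to the centre and put it in again. Axes as the machine's.
- wheel_centre (a point): Centre of the star wheel, 40 mm straight below the slot's centre, axis along the machine's x. 8 teeth, 4 mm thick, round tips, 12 mm wide along x; outer radius 29, hub radius 13 mm. At rest a gap between two teeth faces straight up to the slot's centre. A tooth left half-way, straight up, stops the blade 11 mm below the cover; the gap beside it is 7 to 10 mm to the side. Axes as the machine's.
- wheel_top (a point): Top of the tooth circle, 11 mm below the slot's centre. A spring plunger holds the wheel in rest positions one tooth (45 deg) apart. A blade tip 20 to 22 mm below the cover's face, pushed from the centre along the slot, meets a tooth after 3 to 4 mm; 3 to 7 N push it on; 15 to 17 mm from the centre the wheel snaps to the next rest. Let go earlier, it falls back. Axes as the machine's.
- scraper_edge (a point): Middle of the edge of the steel scraper bar (160 mm wide) between adjuster case and drum, 78 mm up. The wheel's spindle moves it 2 mm per tooth: top of the wheel pushed to the right (machine's -y), it goes toward the drum (+x); to the left, away. It starts 2 to 7 mm off. It meets the drum about 0.3 tooth past a rest position: the wheel then stops hard, well short of snapping over.
- drum_face (a point): The point of the drum's surface (drum radius 40 mm, axis along the machine's y) that the middle of the scraper edge comes up against, 78 mm above the worktop; axes as the machine's. The gap is the distance from the scraper edge to this point along x.
- drum: The steel drum with its crank, fixed; origin in the middle of its axis.
- adjuster_spoon: Adjusting spoon, loose, about 120 g, 130 mm long, upright in its block. Origin at the blade's tip, z up to the handle's end. Steel blade 12 mm wide (its x), 4 mm thick (its y), z = 0 to 45 mm; collar 30 x 22 mm, z = 45 to 50 mm; red handle 24 mm (x) by 16 mm (y), z = 50 to 130 mm. Grip the handle across its 16 mm; the blade's thickness goes along the slot, its width across.
- tool_block: Wooden block, fixed, 76 x 66 mm, 54 mm high; upright socket in the middle of its top, 17 mm along its x, 9 mm along its y, 50 mm deep. Origin under its centre. The spoon stands in it with its x along the block's x (either way round), collar resting on the block's top, tip 9 mm above the worktop.
- pepper_shaker: Steel pepper shaker, 58 mm wide, 95 mm high; leave alone.
- bench_scraper: Bench scraper with a wooden handle, 136 x 120 mm, lying flat; leave alone.
- sauce_dish: Small white sauce dish, 67 mm; leave alone.
- spice_jar: Spice jar, 47 mm wide, 98 mm high; leave alone.
- chili_oil_jar: Jar with a green lid, 68 mm wide, 84 mm high; leave alone.

How it is judged (in metres and radians):
On the way, in this order (a step that is already met when the one before it is completed fails the run):
1. the spoon is out of its block (z of adjuster_spoon in the frame of tool_block above 0.06 m), for 0.1 s.
2. the scraper has been brought up hard against the drum by the spoon (x of scraper_edge in the frame of drum_face above -0.0002 m and contact force between adjuster_spoon and dough_roller above 3 N), for 0.1 s.
3. the wheel has been turned back one tooth: scraper edge 1.7 to 3.3 mm from the drum (x of scraper_edge in the frame of drum_face between -0.0033 and -0.0017 m), for 0.2 s.
At the end, for the whole second after the job is handed in: The scraper edge is 1.7 to 3.3 mm from the drum (one tooth back from where it stopped), and the spoon stands still and upright in its block (tip within 12 mm of the block's centre, sunk to within 4 mm of its collar resting on the top, tilted less than 0.15 rad) (all of step 3 and z of adjuster_spoon in the frame of tool_block below 0.013 m and horizontal distance between adjuster_spoon and tool_block below 0.012 m and angle between adjuster_spoon's own z axis and vertical below 0.15 rad and linear speed of adjuster_spoon below 0.02 m/s); the robot touches nothing.
It fails at once if the spoon presses on the machine with more than 22 N (contact force between adjuster_spoon and dough_roller above 22 N).
It fails at once if the fingers or arm touch the machine (contact force between any of the fingers, the arm and dough_roller above 2 N or contact force between any of the fingers, the arm and drum above 2 N).
It fails at once if another thing on the worktop is moved by more than 3 cm (distance of any of pepper_shaker, bench_scraper, sauce_dish, spice_jar, chili_oil_jar from where it was at the start of the episode above 0.03 m).
It also fails if it takes over 67 s, if anything falls off the work surface, if the arm or the gripper's body presses on something with over 40 N, if the wrist force passes 120 N, or if a joint passes its speed limit or range.

## Working session

There is one attempt and no reset: what is moved stays moved. The work goes in short steps, Python scripts to look and compute and a shell command to move; the robot and the scene stay as the last step left them, time stands still between calls to the robot, and variables do not carry over. Pictures are saved under pics/ and viewed, at most 10 in all, crops included, and the job is handed in when it is done.

```bash
ls; mkdir -p pics
python3 - <<'E'
from cell import env, eyes
import cv2, numpy as np
print(env.state(), env.pinch_z)
for n in ("scene","top"):
    p=eyes.read_camera(n)
    cv2.imwrite(f"pics/{n}0.png",p["pixels"][:,:,::-1])
    print(n,p["fx"],p["cx"],p["cy"],p["distortion"],np.round(p["extrinsics"],3).tolist())
    for o in ("slot","wheel_top","scraper_edge","drum_face","dough_roller","adjuster_spoon","tool_block"):
        print(o,[(np.round(d["centre"],1).tolist(),round(d["score"],2)) for d in eyes.spot_point(o,p)[:2]])
E
```

```text
pics
{'t': 0.0, 'joints': array([ 1.11842272e+00,  4.91551750e-01,  1.55944801e+00, -3.34034598e-05,
        1.09169254e+00, -1.05574537e-01]), 'qvel': array([ 3.45326057e-04,  1.32714145e-03,  7.60664840e-04, -4.23072907e-04,
       -2.03053809e-03,  1.39676144e-05]), 'tau': array([-9.62730774e-04, -6.12654161e+01, -2.58176619e+01,  6.92340592e-02,
        4.83113027e-02, -7.35503886e-05]), 'eef_pos': array([212.28517111, 587.55931651, 191.26710774]), 'tcp_rot': array([-3.14049600e+00, -8.64191816e-05,  2.79480895e+00]), 'ft_force': array([ 0.50278523, -0.31720632, -0.15845129]), 'moment': array([-0.0014389 ,  0.00156964, -0.00896777]), 'grip_force': 0.0, 'opening': 0.9992155828848819} -18.8
scene 402.82465642521436 325.26282929029514 199.31526105708514 [-0.03712367  0.          0.          0.          0.        ] [[0.527, 0.85, -0.012, -211.874], [0.613, -0.39, -0.687, -301.576], [-0.588, 0.355, -0.727, 1566.808], [0.0, 0.0, 0.0, 1.0]]
slot [([188.6, 305.9], 0.96), ([142.5, 398.4], 0.67)]
wheel_top [([191.1, 310.3], 0.78)]
scraper_edge [([215.1, 327.0], 0.9)]
drum_face [([142.0, 401.6], 0.68), ([221.4, 329.5], 0.56)]
dough_roller [([224.5, 321.5], 0.83), ([217.5, 328.3], 0.66)]
adjuster_spoon [([174.9, 403.4], 0.69)]
tool_block [([179.9, 407.9], 0.83)]
top 375.40503330048887 321.45166345721526 195.5457129272635 [0.0230993 0.        0.        0.        0.       ] [[0.008, -1.0, 0.008, -82.629], [-0.994, -0.009, -0.112, 540.387], [0.112, -0.007, -0.994, 1315.918], [0.0, 0.0, 0.0, 1.0]]
slot []
wheel_top [([213.8, 330.1], 0.93)]
scraper_edge [([180.8, 331.4], 0.83)]
drum_face [([178.2, 333.5], 0.73)]
dough_roller [([189.6, 330.0], 0.94), ([209.4, 329.6], 0.37)]
adjuster_spoon [([214.1, 330.3], 0.65), ([201.9, 234.8], 0.56)]
tool_block [([200.7, 235.8], 0.83)]
```

```bash
cat > h.py <<'E'
import numpy as np, cv2
def K(p): return np.array([[p["fx"],0,p["cx"]],[0,p["fy"],p["cy"]],[0,0,1]])
def at(p,rc,z):
    "pixel (row,col) -> world point at height z"
    u=cv2.undistortPoints(np.array([[[rc[1],rc[0]]]],float),K(p),np.array(p["distortion"]))[0,0]
    E=np.array(p["extrinsics"]);R,t=E[:3,:3],E[:3,3]
    c=-R.T@t; d=R.T@np.array([u[0],u[1],1]); return c+d*(z-c[2])/d[2]
def px(p,w):
    E=np.array(p["extrinsics"])
    q=cv2.projectPoints(np.array(w,float).reshape(-1,1,3),cv2.Rodrigues(E[:3,:3])[0],E[:3,3],K(p),np.array(p["distortion"]))[0][:,0]
    return q[:,::-1]
E
python3 - <<'E'
from cell import env, eyes
from h import *
for n in ("scene","top"):
    p=eyes.read_camera(n)
    for o,z in (("slot",98),("wheel_top",87),("scraper_edge",78),("drum_face",78),("dough_roller",0),("adjuster_spoon",9),("tool_block",0)):
        print(n,o,[(at(p,d["centre"],z).round(1)[:2].tolist(),round(d["score"],2)) for d in eyes.spot_point(o,p)[:2]])
    for o in ("pepper_shaker","bench_scraper","sauce_dish","spice_jar","chili_oil_jar"):
        print(n,o,[(at(p,d["centre"],0).round(0)[:2].tolist(),round(d["score"],2)) for d in eyes.spot_point(o,p)[:1]])
    if n=="top": cv2.imwrite("pics/top_c.png",cv2.resize(p["pixels"][130:300,170:420,::-1],None,fx=3.2,fy=3.2,interpolation=cv2.INTER_CUBIC))
E
```

```text
scene slot [([482.6, -113.2], 0.58)]
scene wheel_top [([473.0, -99.4], 0.89)]
scene scraper_edge [([597.7, -104.5], 0.93), ([603.7, -140.8], 0.27)]
scene drum_face [([605.4, -114.6], 0.71)]
scene dough_roller []
scene adjuster_spoon [([526.0, 229.7], 0.53)]
scene tool_block [([533.8, 237.2], 0.89)]
scene pepper_shaker [([435.0, -385.0], 0.92)]
scene bench_scraper [([510.0, -502.0], 0.92)]
scene sauce_dish [([623.0, 328.0], 0.54)]
scene spice_jar [([710.0, 180.0], 0.75)]
scene chili_oil_jar [([373.0, 345.0], 0.94)]
top slot [([482.0, -107.4], 0.97)]
top wheel_top [([469.8, -112.6], 0.6), ([475.0, -109.8], 0.59)]
top scraper_edge [([582.8, -118.2], 0.91)]
top drum_face [([598.3, -129.6], 0.85), ([589.4, -116.8], 0.38)]
top dough_roller [([564.9, -110.3], 0.56)]
top adjuster_spoon [([511.0, 229.9], 0.42), ([479.4, -111.6], 0.34)]
top tool_block [([515.9, 230.9], 0.89)]
top pepper_shaker [([626.0, 298.0], 0.74)]
top bench_scraper [([511.0, -501.0], 0.82)]
top sauce_dish [([648.0, 305.0], 0.56)]
top spice_jar [([713.0, 199.0], 0.76)]
top chili_oil_jar [([372.0, 339.0], 0.57)]
```

View pics/scene0.png

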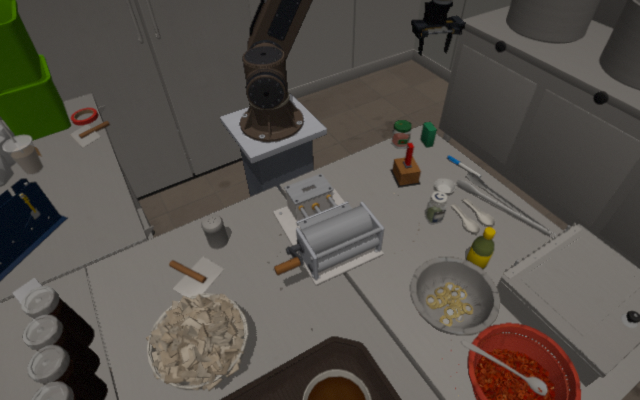

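View pics/top_c.png

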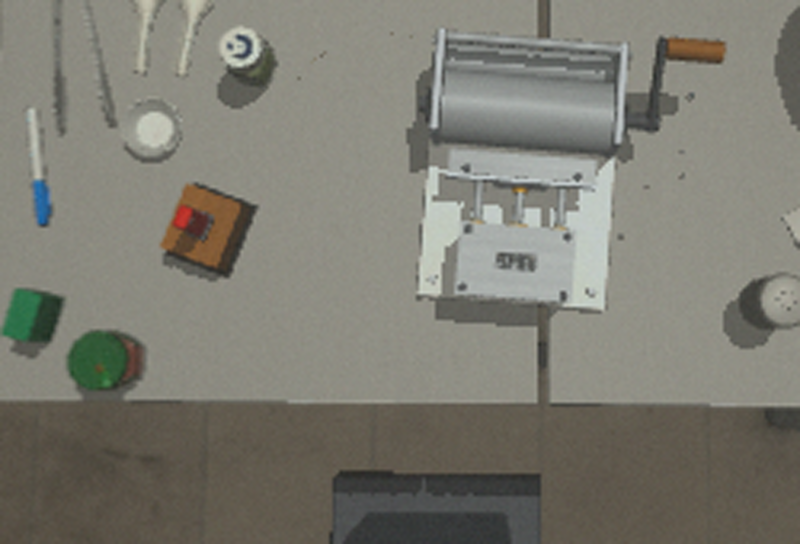

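The scene view shows the roller centre (slot near row 188, col 306) and the block with the red spoon (row 170, col 407). The enlarged top view shows the slot at crop (517,262) with the machine yawed by about -4.5°, and the block yawed by roughly -17°. Next I move over the block for a wrist view.

```bash
python3 -m inch '[[[-0.72,-0.44,-0.2],0,-1],[[-0.72,-0.44,-0.2],0,-1],[[-0.72,-0.44,-0.2],0,-1],[[-0.72,-0.44,-0.2],0,-1],[[-0.72,-0.44,-0.2],0,-1],[[-0.72,-0.44,-0.2],0,-1],[[-0.72,-0.44,-0.2],0,-1],[[-0.72,-0.44,-0.2],0,-1],[[-0.72,-0.44,0],0,-1],[[0,0,0],0,-1]]'
python3 - <<'E'
from cell import env, eyes
from h import *
print(env.state()["eef_pos"],env.state()["tcp_rot"])
p=eyes.read_camera("wrist"); print(np.round(p["extrinsics"],3).tolist(),p["fx"])
cv2.imwrite("pics/w1.png",p["pixels"][:,:,::-1])
for o,z in (("adjuster_spoon",9),("tool_block",0)):
    print(o,[(np.round(d["centre"],1).tolist(),at(p,d["centre"],z).round(1)[:2].tolist(),round(d["score"],2)) for d in eyes.spot_point(o,p)[:2]])
    for d in eyes.cut_out(o,p)[:1]:
        m=d["mask"]; c=max(cv2.findContours(m.astype(np.uint8),0,1)[0],key=cv2.contourArea)
        print(m.sum(),d["score"],cv2.approxPolyDP(c,4,True)[:,0].tolist())
E
```

```text
t: 3.35
eef_pos: [498.9, 229.9, 287.7]
tcp_rot: [-3.141, 0.0, 2.791]
ft_force: [0.7, -0.3, -0.5]
opening: 0.998
grip_force: 0.0
[498.89169327 229.92264187 287.71035872] [-3.14149023e+00  2.66089900e-04  2.79105850e+00]
[[0.343, 0.939, 0.001, -387.776], [0.905, -0.33, 0.269, -432.266], [0.253, -0.091, -0.963, 376.696], [0.0, 0.0, 0.0, 1.0]] 307.5592374443308
adjuster_spoon [([173.6, 327.8], [522.0, 239.2], 0.56), ([55.4, 354.6], [374.2, 332.2], 0.16)]
499 0.78 [[321, 172], [324, 202], [331, 204], [338, 194], [334, 171]]
tool_block [([173.8, 324.7], [522.4, 234.2], 0.9)]
2472 0.66 [[304, 145], [305, 204], [325, 204], [319, 170], [336, 171], [335, 204], [347, 205], [353, 173], [350, 146]]
```

View pics/w1.png

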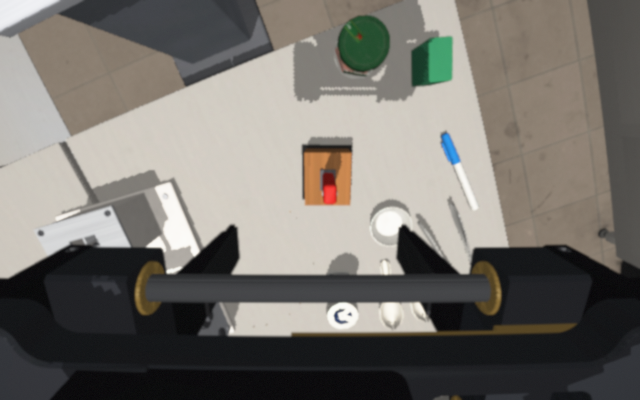

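The wrist view shows the block's top face at about cols 304–352, rows 152–205, almost aligned with the tool axes, with the red handle end near (190,330).

Run:
```python
from cell import env, eyes
from h import *
p=eyes.read_camera("wrist")
y=env.state()["tcp_rot"][2]; T=np.array([[np.cos(y),np.sin(y)],[np.sin(y),-np.cos(y)]])
crop=cv2.resize(p["pixels"][130:215,280:380,::-1],None,fx=7,fy=7,interpolation=cv2.INTER_CUBIC); cv2.imwrite("pics/w1c.png",crop)
c=[at(p,r,54)[:2] for r in ((152,304),(152,352),(205,352),(205,304))]
print(np.round(c,1), np.mean(c,0),[np.linalg.norm(c[i]-c[i-1]).round(1) for i in range(4)])
h=[at(p,r,139)[:2] for r in ((204,323.5),(204,338))]; print(h,np.linalg.norm(h[0]-h[1]))
for n in ("scene","top"):
    q=eyes.read_camera(n); d=eyes.cut_out("adjuster_spoon",q)
    for o,z in (("adjuster_spoon",9),("tool_block",0)): print(n,o,[(at(q,d["centre"],z).round(1)[:2].tolist(),round(d["score"],2)) for d in eyes.spot_point(o,q)[:1]])
```

```text
[[470.9 223.2]
 [493.3 285.7]
 [566.2 261.9]
 [542.7 196.5]] [518.29134741 241.82642786] [np.float64(76.6), np.float64(66.3), np.float64(76.6), np.float64(69.5)]
[array([525.94381254, 230.57462831]), array([531.62493437, 246.36872147])] 16.784770603010163
scene adjuster_spoon [([532.3, 233.4], 0.66)]
scene tool_block [([531.4, 237.0], 0.65)]
top adjuster_spoon [([674.7, -134.1], 0.21)]
top tool_block [([526.5, 234.5], 0.71)]
```

View pics/w1c.png

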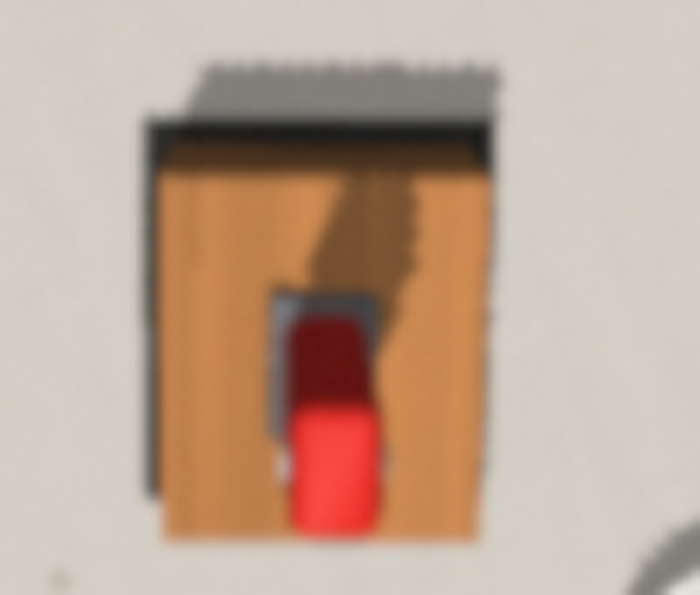

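Run:
```python
from cell import env, eyes
from h import *
p=eyes.read_camera("wrist")
s=env.state();y=s["tcp_rot"][2]; T=np.array([[np.cos(y),np.sin(y)],[np.sin(y),-np.cos(y)]])
f=lambda X,Y:(130+Y/7-.5,280+X/7-.5)
c=[at(p,f(*r),54)[:2] for r in ((160,172),(490,172),(481,541),(164,541))]
print(np.mean(c,0),[np.linalg.norm(c[i]-c[i-1]).round(1) for i in range(4)])
print(np.rad2deg([np.arctan2(*(c[i]-c[j])[::-1]) for i,j in((0,3),(1,2),(1,0),(2,3))]),np.rad2deg(y))
h=[at(p,f(*r),139)[:2] for r in ((291,405),(380,405),(380,536),(291,536))]
print(np.mean(h,0),[np.linalg.norm(h[i]-h[i-1]).round(1) for i in range(4)])
print([T@(np.mean(k,0)-s["eef_pos"][:2]) for k in (c,h)])
```

```text
[520.45407368 237.09797148] [np.float64(76.4), np.float64(65.3), np.float64(76.4), np.float64(65.7)]
[160.0489708  160.35574458  70.18661206  70.15508788] 160.13778639977335
[519.91419807 236.91891697] [np.float64(22.3), np.float64(14.5), np.float64(22.3), np.float64(14.7)]
[array([-20.18630546,  12.43186822]), array([-19.73938121,  12.08003745])]
```

```bash
python3 -m inch '[[[-0.33,0.2,0],0,-1],[[0,0,0.4],0,-0.6],[[0,0,0.6],0,-0.5],[[0,0,0.6],0,-0.5],[[0,0,0.6],0,-0.5],[[0,0,0.6],0,-0.5],[[0,0,0.44],0,-0.5],[[0,0,0],0,-0.5],[[0,0,0],0,1],[[0,0,0],0,1]]'
python3 -m inch '[[[0,0,0],0,1],[[0,0,0],0,1],[[0,0,0],0,1],[[0,0,0],0,1],[[0,0,-0.1],0,1],[[0,0,-0.4],0,1],[[0,0,-0.5],0,1],[[0,0,-0.6],0,1],[[0,0,-0.6],0,1],[[0,0,0],0,1]]'
```

```text
t: 5.35
eef_pos: [520.6, 237.0, 94.7]
tcp_rot: [3.14, 0.002, 2.795]
ft_force: [-0.3, 0.7, -0.3]
opening: 0.597
grip_force: 0.0
t: 6.6
eef_pos: [520.8, 237.1, 228.1]
tcp_rot: [3.139, 0.004, 2.795]
ft_force: [0.2, -0.6, -1.9]
opening: 0.169
grip_force: 30.0
```

Run:
```python
from cell import env, eyes
from h import *
s=env.state(); print(s["eef_pos"],s["tcp_rot"],s["opening"],s["grip_force"],s["ft_force"])
p=eyes.read_camera("top")
for o in ("slot",): print([(at(p,d["centre"],98).round(1)[:2].tolist(),round(d["score"],2)) for d in eyes.spot_point(o,p)[:2]])
cv2.imwrite("pics/t2.png",cv2.resize(p["pixels"][190:232,295:370,::-1],None,fx=10,fy=10,interpolation=cv2.INTER_CUBIC))
```

```text
[520.82980112 237.0693066  228.06316056] [3.13864729 0.00371271 2.79484179] 0.16851267449972238 29.99425381422043 [ 0.19353234 -0.59679479 -1.93369387]
[([483.4, -113.8], 0.81)]
```

View pics/t2.png

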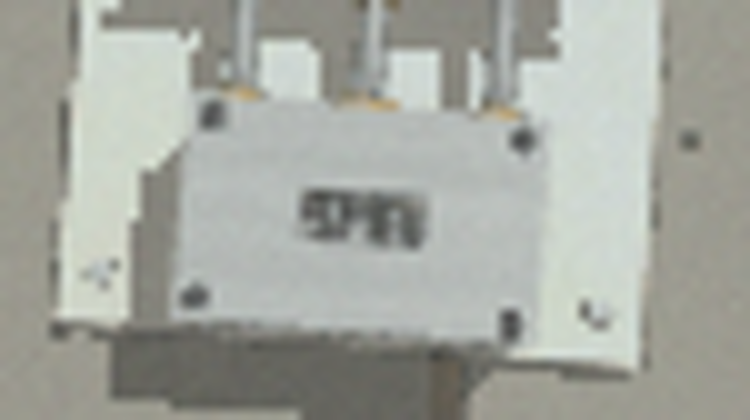

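The close-up shows the slot at crop (364,217), i.e. top pixel (row 211, col 331), with the cover rotated about 5° clockwise. The spoon is held at 16 mm opening. Next I hover over the slot.

```bash
python3 -m inch '[[[0,0,-0.3],-1,1],[[0,0,-0.3],-1,1],[[0,0,-0.3],-1,1],[[0.02,-0.6,0],0,1],[[0.02,-0.9,0],0,1],[[0.02,-0.95,0],0,1],[[0.02,-0.95,0],0,1],[[0.02,-0.95,0],0,1],[[0.02,-0.9,0],0,1],[[0.02,-0.58,0],0,1]]'
python3 - <<'E'
from cell import env, eyes
from h import *
p=eyes.read_camera("wrist"); s=env.state(); print(s["eef_pos"],s["tcp_rot"],s["qvel"].round(3))
cv2.imwrite("pics/w3.png",cv2.resize(p["pixels"][100:260,220:420,::-1],None,fx=4,fy=3.75,interpolation=cv2.INTER_CUBIC))
print([(d["centre"],at(p,d["centre"],98).round(1)[:2].tolist(),round(d["score"],2)) for d in eyes.spot_point("slot",p)[:2]])
q=eyes.read_camera("top"); print(at(q,(211.2,330.9),98))
print(px(p,[s["eef_pos"]+[0,0,-86]]))
E
```

```text
t: 7.95
eef_pos: [481.0, -113.1, 277.9]
tcp_rot: [3.141, -0.002, 3.055]
ft_force: [0.1, 0.4, -2.2]
opening: 0.166
grip_force: 30.0
[ 480.90667142 -115.58458488  277.82260538] [-3.14104916e+00 -2.64612886e-03  3.05455109e+00] [ 0.07  -0.002  0.011  0.011  0.002  0.102]
[([175.5, 322.8], [482.5, -106.2], 0.8), ([153.6, 135.6], [435.2, -332.1], 0.37)]
[ 480.3421108 -110.0862644   98.       ]
[[194.60415924 314.45023611]]
```

View pics/w3.png

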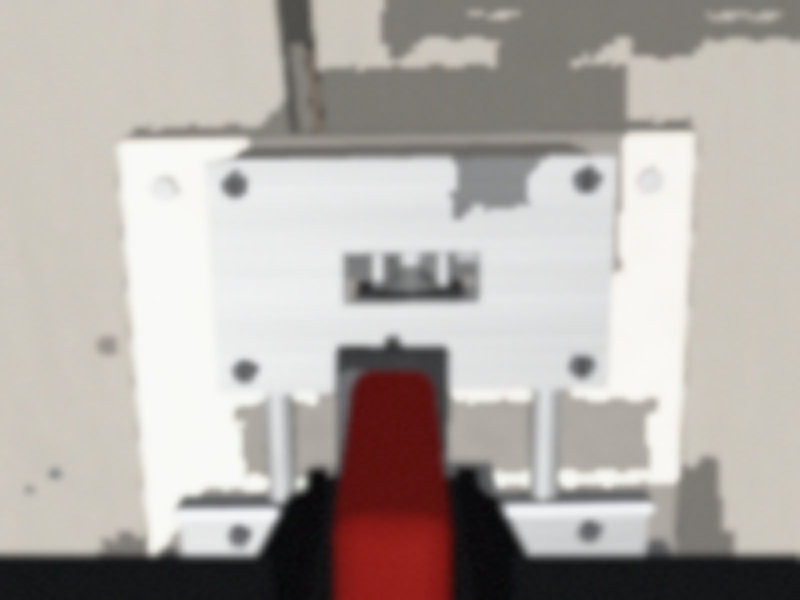

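The wrist crop shows the slot at crop cols 343–480, rows 253–300, the blade tip just below it at (393,340), and the cover turned about 0.9° relative to the tool. I correct the turn, let it settle and remeasure.

```bash
python3 -m inch '[[[0,0.1,0],-0.18,1],[[0,0,0],0,1],[[0,0,0],0,1],[[0,0,0],0,1],[[0,0,0],0,1],[[0,0,0],0,1],[[0,0,0],0,1],[[0,0,0],0,1],[[0,0,0],0,1],[[0,0,0],0,1]]'
python3 - <<'E'
from cell import env, eyes
from h import *
p=eyes.read_camera("wrist"); s=env.state(); print(s["eef_pos"],s["tcp_rot"],s["qvel"].round(3))
cv2.imwrite("pics/w4.png",cv2.resize(p["pixels"][140:215,270:370,::-1],None,fx=8,fy=8,interpolation=cv2.INTER_CUBIC))
print([(d["centre"],at(p,d["centre"],98).round(1)[:2].tolist(),round(d["score"],2)) for d in eyes.spot_point("slot",p)[:2]])
for k in (84,86,88):print(px(p,[s["eef_pos"]+[0,0,-k]]))
q=eyes.read_camera("scene")
print([(d["centre"],at(q,d["centre"],98).round(1)[:2].tolist(),round(d["score"],2)) for d in eyes.spot_point("slot",q)[:2]])
E
```

```text
t: 9.35
eef_pos: [482.4, -105.1, 279.4]
tcp_rot: [3.142, 0.0, 3.072]
ft_force: [-0.4, -0.2, -0.7]
opening: 0.167
grip_force: 30.0
[ 482.46589763 -105.07703732  279.42294919] [3.14146706e+00 7.64400220e-05 3.07229998e+00] [ 0.     0.002  0.002 -0.001 -0.002 -0.   ]
[([173.3, 316.3], [481.3, -106.2], 0.61)]
[[194.86326811 317.21908466]]
[[194.30330425 317.21989687]]
[[193.75079201 317.22069837]]
[([190.7, 308.2], [490.0, -111.5], 0.74)]
```

View pics/w4.png

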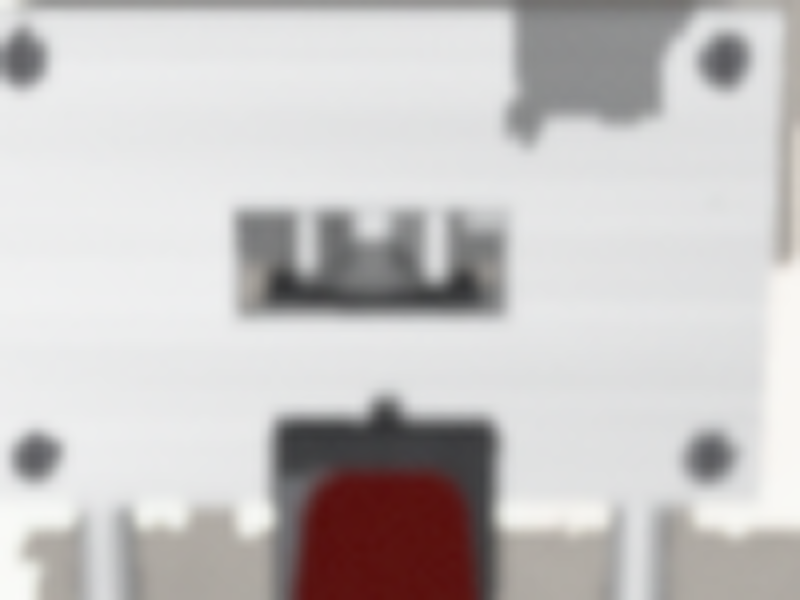

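The crop shows the slot centre at crop (371.5,262.5) → pixel (172.3,315.9), teeth symmetric about it, and the blade tip at (386,395) → (189,317.75). The cover is now square to the tool.

Run:
```python
from cell import env, eyes
from h import *
p=eyes.read_camera("wrist"); s=env.state(); y=s["tcp_rot"][2]; X=np.array([np.cos(y),np.sin(y),0]);Y=np.array([np.sin(y),-np.cos(y),0])
w=at(p,(172.3,315.9),98); d=w-s["eef_pos"]; print(w, X@d,Y@d)
c=[at(p,(140+r/8-.5,270+k/8-.5),98) for r,k in((207,236),(207,507),(318,507),(318,236))]
print([np.linalg.norm(c[i]-c[i-1]).round(1) for i in range(4)])
for k in (82,84,86,88):print(k,px(p,[s["eef_pos"]-[0,0,k]+6*X, s["eef_pos"]-[0,0,k-50]+11*X+15*Y,s["eef_pos"]-[0,0,k-45]+15*X]).round(2).tolist())
print([(140+r/8-.5,270+k/8-.5) for r,k in((396,386),(420,386),(424,497),(424,272))])
```

```text
[ 479.98272811 -106.55960917   98.        ] 2.362857646493895 -1.6430778702270756
[np.float64(17.4), np.float64(41.5), np.float64(17.4), np.float64(42.0)]
82 [[189.11, 317.2], [198.82, 336.99], [192.03, 317.18]]
84 [[188.58, 317.2], [198.1, 336.83], [191.37, 317.18]]
86 [[188.06, 317.2], [197.4, 336.67], [190.73, 317.18]]
88 [[187.55, 317.2], [196.7, 336.52], [190.1, 317.18]]
[(189.0, 317.75), (192.0, 317.75), (192.5, 331.625), (192.5, 303.5)]
```

```bash
python3 -m inch '[[[0.04,-0.035,0],0,1],[[0,0,0.2],0,1],[[0,0,0.3],0,1],[[0,0,0.3],0,1],[[0,0,0.3],0,1],[[0,0,0.2],0,1],[[0,0,0.1],0,1],[[0,0,0.05],0,1],[[0,0,0],0,1],[[0,0,0],0,1]]'
python3 - <<'E'
from cell import env, eyes
from h import *
p=eyes.read_camera("wrist"); s=env.state(); print(s["eef_pos"],s["tcp_rot"],s["qvel"].round(3))
cv2.imwrite("pics/w5.png",cv2.resize(p["pixels"][150:225,270:370,::-1],None,fx=8,fy=8,interpolation=cv2.INTER_CUBIC))
y=s["tcp_rot"][2]; X=np.array([np.cos(y),np.sin(y),0]);Y=np.array([np.sin(y),-np.cos(y),0])
for k in (82,84,86,88):print(k,px(p,[s["eef_pos"]-[0,0,k]+6*X]).round(2).tolist())
S=np.array([480,-106.6,98]); q=px(p,[S+8*X+20.5*Y,S+8*X-20.5*Y,S-8*X+20.5*Y,S-8*X-20.5*Y]); print(((q-[150,270]+.5)*8).round(0))
E
```

```text
t: 10.85
eef_pos: [480.1, -107.1, 192.8]
tcp_rot: [-3.141, 0.001, 3.072]
ft_force: [0.3, 0.8, -2.7]
opening: 0.164
grip_force: 30.0
[ 480.06937043 -107.05320054  192.77021912] [-3.14148057e+00  7.04409868e-04  3.07232837e+00] [ 0.    -0.     0.004 -0.001 -0.003  0.001]
82 [[189.02, 317.22]]
84 [[188.49, 317.22]]
86 [[187.97, 317.23]]
88 [[187.45, 317.23]]
[[273. 557.]
 [273. 214.]
 [402. 555.]
 [402. 216.]]
```

View pics/w5.png

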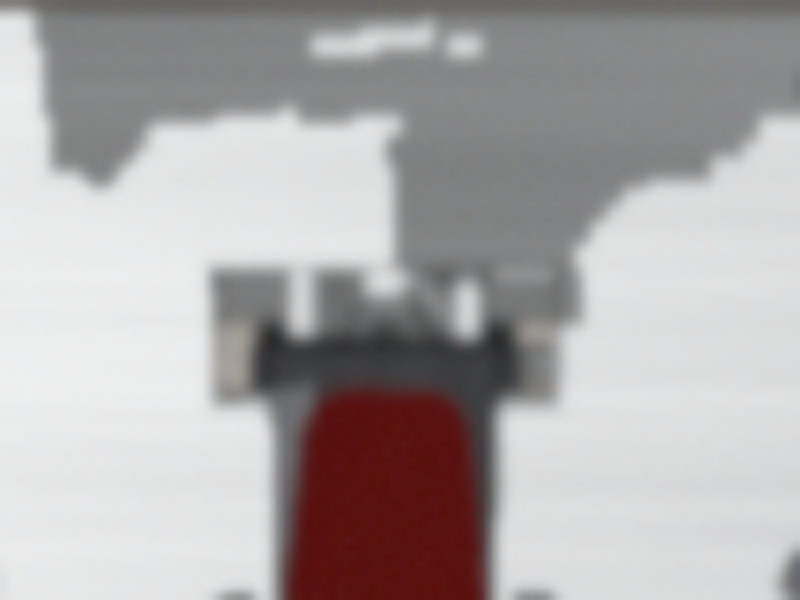

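The slot now frames at crop cols 212–558, rows 266–405, as predicted, with the blade centred in it to within about 0.5 mm. I enter gently.

```bash
python3 -m inch '[[[0.01,0,0.05],0,1],[[0,0,0.05],0,1],[[0,0,0.04],0,1],[[0,0,0.03],0,1],[[0,0,0.02],0,1],[[0,0,0.02],0,1],[[0,0,0.02],0,1],[[0,0,0],0,1],[[0,0,0],0,1],[[0,0,0],0,1]]'
```

```text
t: 12.15
eef_pos: [479.4, -107.0, 178.7]
tcp_rot: [3.142, 0.0, 3.072]
ft_force: [-0.9, 0.3, -1.8]
opening: 0.165
grip_force: 30.0
```

```bash
python3 -m inch '[[[0,0,0.07],0,1],[[0,0,0.08],0,1],[[0,0,0.08],0,1],[[0,0,0.055],0,1],[[0,0,0],0,1],[[0,-0.03,0],0,1],[[0,-0.05,0],0,1],[[0,-0.05,0],0,1],[[0,0,0],0,1],[[0,0,0],0,1]]'
```

```text
t: 13.4
eef_pos: [478.8, -114.8, 161.5]
tcp_rot: [-3.142, 0.0, 3.072]
ft_force: [0.6, 2.4, -1.2]
opening: 0.165
grip_force: 30.0
```

```bash
python3 -m inch '[[[0,-0.02,0],0,1],[[0,-0.02,0],0,1],[[0,-0.02,0],0,1],[[0,0,0],0,1],[[0,0,0],0,1],[[0,0,0],0,1],[[0,0,0],0,1],[[0,0,0],0,1],[[0,0,0],0,1],[[0,0,0],0,1]]'
```

```text
t: 14.65
eef_pos: [478.5, -118.4, 161.5]
tcp_rot: [3.142, 0.0, 3.072]
ft_force: [0.1, 2.0, -0.6]
opening: 0.167
grip_force: 30.0
```

```bash
python3 -m inch '[[[0,-0.03,0],0,1],[[0,-0.03,0],0,1],[[0,-0.02,0],0,1],[[0,-0.01,0],0,1],[[0,-0.005,0],0,1],[[0,0,0],0,1],[[0,0,0],0,1],[[0,0,0],0,1],[[0,0,0],0,1],[[0,0,0],0,1]]'
```

```text
t: 15.9
eef_pos: [478.1, -124.0, 161.5]
tcp_rot: [3.142, 0.0, 3.072]
ft_force: [-0.7, -0.7, -1.6]
opening: 0.169
grip_force: 30.0
```

Snapped. Lift, return, reinsert and start the next stroke.

```bash
python3 -m inch '[[[0,0,-0.12],0,1],[[0,0,-0.115],0,1],[[0,0,0],0,1],[[0,0.14,0],0,1],[[0,0.145,0],0,1],[[0,0,0],0,1],[[0,0,0.08],0,1],[[0,0,0.08],0,1],[[0,0,0.075],0,1],[[0,0,0],0,1]]'
python3 -m inch '[[[0,-0.03,0],0,1],[[0,-0.05,0],0,1],[[0,-0.04,0],0,1],[[0,-0.01,0],0,1],[[0,0,0],0,1],[[0,0,0],0,1],[[0,0,0],0,1],[[0,0,0],0,1],[[0,0,0],0,1],[[0,0,0],0,1]]'
```

```text
t: 17.15
eef_pos: [479.1, -107.0, 161.1]
tcp_rot: [3.141, -0.001, 3.072]
ft_force: [-0.3, 1.0, -1.2]
opening: 0.165
grip_force: 30.0
t: 18.4
eef_pos: [478.8, -114.7, 161.5]
tcp_rot: [3.141, -0.0, 3.072]
ft_force: [-0.1, 2.6, -2.0]
opening: 0.161
grip_force: 30.0
```

```bash
python3 -m inch '[[[0,-0.02,0],0,1],[[0,-0.02,0],0,1],[[0,-0.02,0],0,1],[[0,0,0],0,1],[[0,0,0],0,1],[[0,0,0],0,1],[[0,0,0],0,1],[[0,0,0],0,1],[[0,0,0],0,1],[[0,0,0],0,1]]'
```

```text
t: 19.65
eef_pos: [478.6, -118.4, 161.5]
tcp_rot: [-3.142, 0.0, 3.072]
ft_force: [0.3, 1.8, -0.9]
opening: 0.168
grip_force: 30.0
```

Not blocked; finish this stroke and set up the next.

```bash
python3 -m inch '[[[0,-0.03,0],0,1],[[0,-0.03,0],0,1],[[0,-0.02,0],0,1],[[0,-0.01,0],0,1],[[0,-0.005,0],0,1],[[0,0,0],0,1],[[0,0,0],0,1],[[0,0,0],0,1],[[0,0,0],0,1],[[0,0,0],0,1]]'
python3 -m inch '[[[0,0,-0.12],0,1],[[0,0,-0.115],0,1],[[0,0,0],0,1],[[0,0.14,0],0,1],[[0,0.145,0],0,1],[[0,0,0],0,1],[[0,0,0.08],0,1],[[0,0,0.08],0,1],[[0,0,0.075],0,1],[[0,0,0],0,1]]'
python3 -m inch '[[[0,-0.03,0],0,1],[[0,-0.05,0],0,1],[[0,-0.04,0],0,1],[[0,-0.01,0],0,1],[[0,0,0],0,1],[[0,0,0],0,1],[[0,0,0],0,1],[[0,0,0],0,1],[[0,0,0],0,1],[[0,0,0],0,1]]'
```

```text
t: 20.9
eef_pos: [478.1, -124.0, 161.5]
tcp_rot: [3.142, 0.0, 3.072]
ft_force: [0.2, -0.8, -1.1]
opening: 0.168
grip_force: 30.0
t: 22.15
eef_pos: [479.2, -107.0, 161.1]
tcp_rot: [3.141, -0.001, 3.072]
ft_force: [-0.5, -0.0, -1.5]
opening: 0.167
grip_force: 30.0
t: 23.4
eef_pos: [478.8, -114.7, 161.5]
tcp_rot: [3.141, -0.0, 3.072]
ft_force: [-0.0, 3.5, -2.0]
opening: 0.167
grip_force: 30.0
```

```bash
python3 -m inch '[[[0,-0.02,0],0,1],[[0,-0.02,0],0,1],[[0,-0.01,0],0,1],[[0,0,0],0,1],[[0,0,0],0,1],[[0,0,0],0,1],[[0,0,0],0,1],[[0,0,0],0,1],[[0,0,0],0,1],[[0,0,0],0,1]]'
```

```text
t: 24.65
eef_pos: [478.6, -117.7, 161.5]
tcp_rot: [3.142, 0.0, 3.072]
ft_force: [-0.1, 3.6, -1.1]
opening: 0.168
grip_force: 30.0
```

```bash
python3 -m inch '[[[0,-0.01,0],0,1],[[0,-0.01,0],0,1],[[0,0,0],0,1],[[0,0,0],0,1],[[0,0,0],0,1],[[0,0,0],0,1],[[0,0,0],0,1],[[0,0,0],0,1],[[0,0,0],0,1],[[0,0,0],0,1]]'; python3 -c "
from cell import env,eyes
from h import *
s=env.state();print(s['ft_force'],s['moment'],s['tau'].round(2))
p=eyes.read_camera('wrist');cv2.imwrite('pics/w6.png',cv2.resize(p['pixels'][150:225,270:370,::-1],None,fx=8,fy=8,interpolation=cv2.INTER_CUBIC))"
```

```text
t: 25.9
eef_pos: [478.5, -119.0, 161.5]
tcp_rot: [3.142, 0.0, 3.072]
ft_force: [1.1, 1.7, -0.5]
opening: 0.166
grip_force: 30.0
[ 1.08832326  1.74512886 -0.46773555] [ 0.70653776 -0.07747078 -0.0408296 ] [ -1.13 -47.57 -22.45  -0.7   -0.15  -0.  ]
```

```bash
python3 -m inch '[[[0,-0.02,0],0,1],[[0,-0.02,0],0,1],[[0,-0.02,0],0,1],[[0,-0.02,0],0,1],[[0,-0.005,0],0,1],[[0,0,0],0,1],[[0,0,0],0,1],[[0,0,0],0,1],[[0,0,0],0,1],[[0,0,0],0,1]]'; python3 -c "
from cell import env
s=env.state();print(s['ft_force'],s['moment'],s['tau'].round(2))"
```

```text
t: 27.2
eef_pos: [478.1, -124.0, 161.5]
tcp_rot: [3.142, 0.0, 3.072]
ft_force: [-0.1, 0.2, -2.2]
opening: 0.167
grip_force: 30.0
[-0.10453888  0.17592914 -2.20920845] [-0.04332923  0.02212013  0.05218031] [  0.   -47.87 -22.24  -0.05   0.07   0.  ]
```

Third tooth. The next stroke should stop hard, since the gap started at no more than 7 mm, so I approach it in small increments.

```bash
python3 -m inch '[[[0,0,-0.12],0,1],[[0,0,-0.115],0,1],[[0,0,0],0,1],[[0,0.14,0],0,1],[[0,0.145,0],0,1],[[0,0,0],0,1],[[0,0,0.08],0,1],[[0,0,0.08],0,1],[[0,0,0.075],0,1],[[0,0,0],0,1]]'
python3 -m inch '[[[0,-0.03,0],0,1],[[0,-0.04,0],0,1],[[0,-0.03,0],0,1],[[0,-0.02,0],0,1],[[0,0,0],0,1],[[0,0,0],0,1],[[0,0,0],0,1],[[0,0,0],0,1],[[0,0,0],0,1],[[0,0,0],0,1]]'; python3 -c "
from cell import env
s=env.state();print(s['ft_force'],s['moment'],s['tau'].round(2))"
```

```text
t: 28.45
eef_pos: [479.1, -107.0, 161.1]
tcp_rot: [3.141, -0.001, 3.072]
ft_force: [0.2, -0.2, -1.9]
opening: 0.166
grip_force: 30.0
t: 29.7
eef_pos: [478.8, -114.1, 161.5]
tcp_rot: [3.141, 0.0, 3.072]
ft_force: [-0.2, 2.2, -1.6]
opening: 0.166
grip_force: 30.0
[-0.22036831  2.17680234 -1.62308428] [ 0.68963812 -0.05630084 -0.00581056] [ -1.1  -47.8  -22.71  -0.68  -0.2   -0.  ]
```

```bash
python3 -m inch '[[[0,-0.01,0],0,1],[[0,-0.01,0],0,1],[[0,0,0],0,1],[[0,0,0],0,1],[[0,0,0],0,1],[[0,0,0],0,1],[[0,0,0],0,1],[[0,0,0],0,1],[[0,0,0],0,1],[[0,0,0],0,1]]'; python3 -c "
from cell import env
s=env.state();print(s['ft_force'],s['moment'],s['tau'].round(2))"
```

```text
t: 30.95
eef_pos: [478.8, -115.3, 161.5]
tcp_rot: [3.142, 0.0, 3.072]
ft_force: [0.2, 2.7, -1.4]
opening: 0.168
grip_force: 30.0
[ 0.24599402  2.73485204 -1.43891885] [0.9080498  0.00344848 0.00443045] [ -1.45 -47.81 -22.84  -0.88  -0.28  -0.  ]
```

```bash
python3 -m inch '[[[0,-0.01,0],0,1],[[0,-0.01,0],0,1],[[0,0,0],0,1],[[0,0,0],0,1],[[0,0,0],0,1],[[0,0,0],0,1],[[0,0,0],0,1],[[0,0,0],0,1],[[0,0,0],0,1],[[0,0,0],0,1]]'; python3 -c "
from cell import env
s=env.state();print(s['ft_force'],s['moment'],s['tau'].round(2))"
```

```text
t: 32.2
eef_pos: [478.7, -116.5, 161.5]
tcp_rot: [3.142, 0.0, 3.072]
ft_force: [0.4, 4.2, -1.5]
opening: 0.167
grip_force: 30.0
[ 0.42071798  4.16130884 -1.51889853] [ 0.97734859 -0.08365292  0.01593069] [ -1.58 -47.76 -22.81  -0.96  -0.29  -0.  ]
```

```bash
python3 -m inch '[[[0,-0.01,0],0,1],[[0,-0.01,0],0,1],[[0,0,0],0,1],[[0,0,0],0,1],[[0,0,0],0,1],[[0,0,0],0,1],[[0,0,0],0,1],[[0,0,0],0,1],[[0,0,0],0,1],[[0,0,0],0,1]]'; python3 -c "
from cell import env
s=env.state();print(s['ft_force'],s['moment'],s['tau'].round(2))"
```

```text
t: 33.45
eef_pos: [478.6, -117.7, 161.5]
tcp_rot: [3.141, 0.0, 3.072]
ft_force: [0.9, 5.9, -1.1]
opening: 0.167
grip_force: 30.0
[ 0.89747227  5.92802472 -1.11881259] [ 1.43932294 -0.073107   -0.02344506] [ -2.33 -47.55 -23.01  -1.39  -0.5   -0.  ]
```

Force is climbing above the free stroke; one more small push to confirm the hard stop.

```bash
python3 -m inch '[[[0,-0.015,0],0,1],[[0,-0.01,0],0,1],[[0,0,0],0,1],[[0,0,0],0,1],[[0,0,0],0,1],[[0,0,0],0,1],[[0,0,0],0,1],[[0,0,0],0,1],[[0,0,0],0,1],[[0,0,0],0,1]]'; python3 -c "
from cell import env
s=env.state();print(s['ft_force'],s['moment'],s['tau'].round(2))"
```

```text
t: 34.7
eef_pos: [478.4, -118.9, 161.5]
tcp_rot: [3.141, -0.0, 3.072]
ft_force: [0.5, 7.3, -0.3]
opening: 0.169
grip_force: 30.2
[ 0.54828335  7.30073047 -0.34503338] [ 2.03927671 -0.17017918 -0.0412373 ] [ -3.24 -47.42 -23.23  -1.92  -0.7   -0.  ]
```

```bash
python3 -m inch '[[[0,-0.01,0],0,1],[[0,-0.01,0],0,1],[[0,0,0],0,1],[[0,0,0],0,1],[[0,0,0],0,1],[[0,0.05,0],0,1],[[0,0.07,0],0,1],[[0,0.07,0],0,1],[[0,0.04,0],0,1],[[0,0,0],0,1]]'; python3 -c "
from cell import env
s=env.state();print(s['ft_force'],s['moment'],s['tau'].round(2))"
```

```text
t: 35.95
eef_pos: [479.4, -106.6, 161.5]
tcp_rot: [-3.141, 0.0, 3.073]
ft_force: [0.3, -0.9, -1.0]
opening: 0.167
grip_force: 29.9
[ 0.29555297 -0.8598927  -1.02778388] [ 0.0517217   0.01179649 -0.01463432] [ 1.900e-01 -4.757e+01 -2.213e+01 -4.000e-02  7.000e-02  4.000e-02]
```

Hard stop felt and released. Now one stroke to the left.

```bash
python3 -m inch '[[[0,0.03,0],0,1],[[0,0.05,0],0,1],[[0,0.05,0],0,1],[[0,0.04,0],0,1],[[0,0.03,0],0,1],[[0,0.03,0],0,1],[[0,0.03,0],0,1],[[0,0.02,0],0,1],[[0,0,0],0,1],[[0,0,0],0,1]]'; python3 -c "
from cell import env
s=env.state();print(s['ft_force'],s['moment'],s['tau'].round(2))"
```

```text
t: 37.2
eef_pos: [480.5, -89.8, 161.5]
tcp_rot: [3.141, -0.0, 3.072]
ft_force: [-0.5, -0.3, -2.1]
opening: 0.167
grip_force: 30.0
[-0.46744033 -0.25517299 -2.08310338] [ 0.08300292  0.05859892 -0.01754667] [ 7.000e-02 -4.728e+01 -2.211e+01 -4.000e-02  8.000e-02  0.000e+00]
```

```bash
python3 -m inch '[[[0,0,-0.12],0,1],[[0,0,-0.12],0,1],[[0,-0.14,0],0,1],[[0,-0.14,0],0,1],[[0,0,-0.15],0,1],[[0,0,-0.3],0,1],[[0,0,-0.5],0,1],[[0,0,-0.5],0,1],[[0,0,-0.3],0,1],[[0,0,0],0,1]]'
python3 - <<'E'
from cell import env, eyes
from h import *
p=eyes.read_camera("wrist"); s=env.state(); print(s["eef_pos"])
y=s["tcp_rot"][2]; X=np.array([np.cos(y),np.sin(y),0]);Y=np.array([np.sin(y),-np.cos(y),0])
cv2.imwrite("pics/w7.png",cv2.resize(p["pixels"][120:220,250:390,::-1],None,fx=5.5,fy=5.5,interpolation=cv2.INTER_CUBIC))
for k in (82,84,86,88):print(k,px(p,[s["eef_pos"]-[0,0,k]+6*X]).round(2).tolist())
E
```

```text
t: 38.45
eef_pos: [479.6, -106.8, 282.1]
tcp_rot: [-3.141, 0.002, 3.072]
ft_force: [0.1, -0.1, -2.7]
opening: 0.168
grip_force: 30.0
[ 479.26265213 -106.63016069  281.05944388]
82 [[188.18, 317.41]]
84 [[187.66, 317.41]]
86 [[187.14, 317.41]]
88 [[186.63, 317.42]]
```

View pics/w7.png

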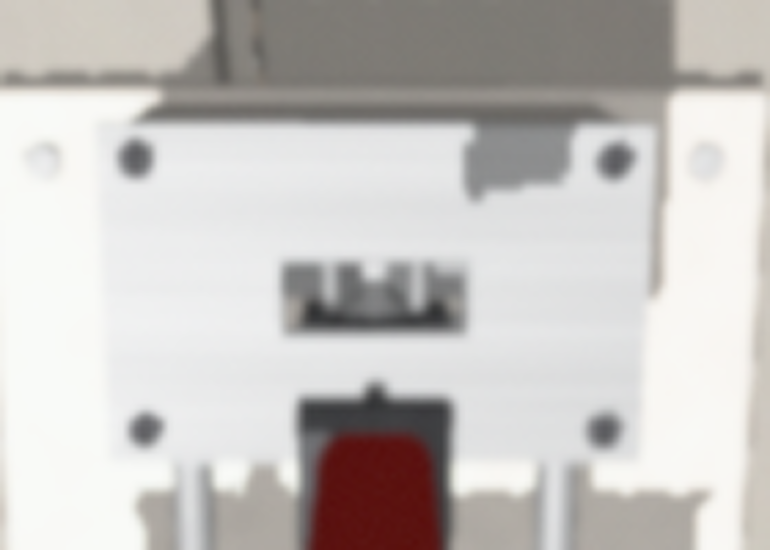

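The view shows the wheel at rest with its teeth symmetric in the slot (crop 330 and 420) and the blade straight (crop 375,390). Back to the block.

```bash
python3 -m inch '[[[-0.04,0.6,0],0,1],[[-0.04,0.9,0],0,1],[[-0.04,0.95,0],0,1],[[-0.04,0.95,0],0,1],[[-0.04,0.95,0],0,1],[[-0.04,0.9,0],0,1],[[-0.04,0.51,0],0,1],[[0,0,0],1,1],[[0,0,0],1,1],[[0,0,0],1,1]]'
python3 -m inch '[[[0,0,0.2],0.18,1],[[0,0,0.4],0,1],[[0,0,0.5],0,1],[[0,0,0.3],0,1],[[0,0,0.1],0,1],[[0,0,0],0,1],[[0,0,0],0,1],[[0,0,0],0,1],[[0,0,0],0,1],[[0,0,0],0,1]]'
python3 - <<'E'
from cell import env
import numpy as np
s=env.state(); y=s["tcp_rot"][2]; d=np.array([520.7,237.05])-s["eef_pos"][:2]
print(s["eef_pos"],np.rad2deg(y),(np.array([[np.cos(y),np.sin(y)],[np.sin(y),-np.cos(y)]])@d)/60)
E
```

```text
t: 39.75
eef_pos: [519.6, 237.0, 279.5]
tcp_rot: [-3.14, -0.002, 2.808]
ft_force: [-0.6, 0.5, -1.9]
opening: 0.166
grip_force: 30.0
t: 41.0
eef_pos: [520.1, 236.9, 191.1]
tcp_rot: [3.141, 0.0, 2.795]
ft_force: [-0.4, -1.2, -0.8]
opening: 0.168
grip_force: 30.0
[520.05647504 236.94643957 191.13742967] 160.13463241418685 [-0.00950067  0.00526791]
```

```bash
python3 -m inch '[[[-0.01,0.005,0.2],0,1],[[0,0,0.3],0,1],[[0,0,0.2],0,1],[[0,0,0.2],0,1],[[0,0,0.2],0,1],[[0,0,0.2],0,1],[[0,0,0.15],0,1],[[0,0,0.08],0,1],[[0,0,0.02],0,1],[[0,0,0],0,1]]'
```

```text
t: 42.25
eef_pos: [520.8, 237.1, 98.2]
tcp_rot: [3.141, 0.0, 2.795]
ft_force: [0.2, -0.8, -1.6]
opening: 0.167
grip_force: 30.0
```

Inside without any load; lower the last 3 mm.

```bash
python3 -m inch '[[[0,0,0.02],0,1],[[0,0,0.015],0,1],[[0,0,0.015],0,1],[[0,0,0],0,1],[[0,0,0],0,1],[[0,0,0],0,1],[[0,0,0],0,1],[[0,0,0],0,1],[[0,0,0],0,1],[[0,0,0],0,1]]'
```

```text
t: 43.5
eef_pos: [520.7, 237.0, 94.9]
tcp_rot: [3.142, -0.0, 2.795]
ft_force: [0.6, -0.5, -1.4]
opening: 0.166
grip_force: 30.0
```

```bash
python3 -m inch '[[[0,0,0],0,0.5],[[0,0,0],0,0],[[0,0,0],0,-0.4],[[0,0,0],0,-0.4],[[0,0,-0.2],0,-0.4],[[0,0,-0.5],0,-0.4],[[0,0,-0.6],0,-0.4],[[0,0,-0.6],0,-0.4],[[0,0,-0.6],0,-0.4],[[0,0,-0.6],0,-0.4]]'
python3 -m inch '[[[0.33,-0.2,0],0,-0.4],[[0,0,0],0,-0.4],[[0,0,0],0,-0.4],[[0,0,0],0,-0.4],[[0,0,0],0,-0.4],[[0,0,0],0,-0.4],[[0,0,0],0,-0.4],[[0,0,0],0,-0.4],[[0,0,0],0,-0.4],[[0,0,0],0,-0.4]]'
python3 - <<'E'
from cell import env, eyes
from h import *
p=eyes.read_camera("wrist")
cv2.imwrite("pics/w8.png",cv2.resize(p["pixels"][130:215,280:380,::-1],None,fx=7,fy=7,interpolation=cv2.INTER_CUBIC))
E
```

```text
t: 44.75
eef_pos: [520.4, 236.9, 283.1]
tcp_rot: [3.141, 0.001, 2.795]
ft_force: [2.3, 0.3, 0.3]
opening: 0.703
grip_force: 0.0
t: 46.0
eef_pos: [498.0, 232.5, 280.9]
tcp_rot: [3.141, 0.0, 2.795]
ft_force: [0.3, -2.2, 0.3]
opening: 0.702
grip_force: 0.0
```

View pics/w8.png

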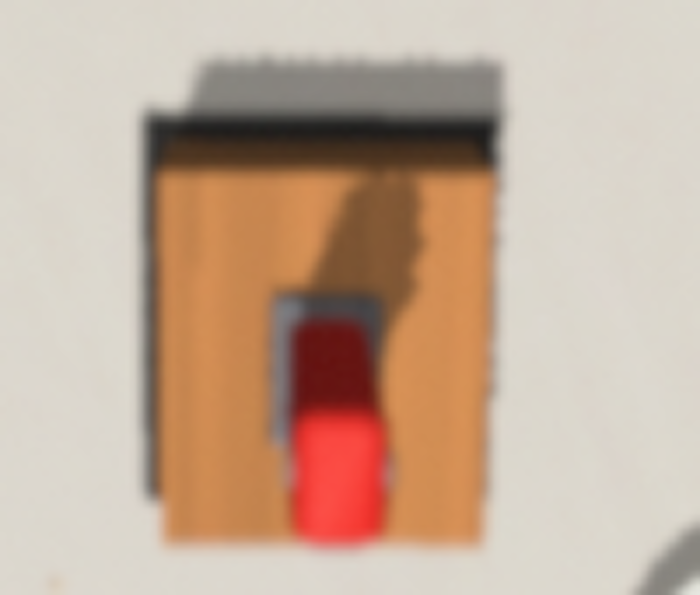

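The view matches the start picture: the spoon is upright in the block with its collar on the top (crop 325,370). I hand the job in.

```bash
python3 -c "
from cell import env
print(env.job_done())"
```

```text
the job is handed in; nothing more can be done
None
```

I handed the job in at about 46 s; the hand-in call gave no verdict: the wheel went three teeth to the right, stopped hard on the fourth stroke, and was turned back one tooth, and the last picture shows the spoon upright and fully down in its block.

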